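# Find the loaded lens tube by weight and uncap it

## Task

Three capped lens tubes look alike, but only one has its lens group inside and is about three times as heavy: find it by lifting them by the tube. Stand the heavy one, still capped, in the round ring on the aluminium plate and let go of it, then lift off its cap and lay that, closed side up, in the square tray beside it. The two light tubes end up capped and upright where they stood; do not tip any tube over and leave the other things on the bench alone.

Things in the scene. Friction and masses are not known exactly. Their poses are not given: they have to be found in the camera images.
- tube_1: one of three identical upright black lens tubes: round body of 63 mm diameter, 75 mm tall, closed below, with a 51 mm neck on top up to 95 mm (99 mm with its cap). Origin: centre of its underside; z up its axis. One of the three holds a lens group (about 0.6 kg in all), two only a light spacer (about 0.2 kg); the number says nothing about which
- cap_1: round grey dust cap resting loosely over the neck of tube_1: 58 mm outer diameter, 20 mm tall, top 4 mm thick, skirt reaching 16 mm down outside the neck with 1.5 mm play all round, ending 4 mm above the shoulder of the tube's body. Lifts straight off; nothing holds it. Origin: centre of its lower edge, 79 mm above the underside of its tube when on; z up through its closed top
- tube_2: one of three identical upright black lens tubes: round body of 63 mm diameter, 75 mm tall, closed below, with a 51 mm neck on top up to 95 mm (99 mm with its cap). Origin: centre of its underside; z up its axis. One of the three holds a lens group (about 0.6 kg in all), two only a light spacer (about 0.2 kg); the number says nothing about which
- cap_2: round grey dust cap resting loosely over the neck of tube_2: 58 mm outer diameter, 20 mm tall, top 4 mm thick, skirt reaching 16 mm down outside the neck with 1.5 mm play all round, ending 4 mm above the shoulder of the tube's body. Lifts straight off; nothing holds it. Origin: centre of its lower edge, 79 mm above the underside of its tube when on; z up through its closed top
- tube_3: one of three identical upright black lens tubes: round body of 63 mm diameter, 75 mm tall, closed below, with a 51 mm neck on top up to 95 mm (99 mm with its cap). Origin: centre of its underside; z up its axis. One of the three holds a lens group (about 0.6 kg in all), two only a light spacer (about 0.2 kg); the number says nothing about which
- cap_3: round grey dust cap resting loosely over the neck of tube_3: 58 mm outer diameter, 20 mm tall, top 4 mm thick, skirt reaching 16 mm down outside the neck with 1.5 mm play all round, ending 4 mm above the shoulder of the tube's body. Lifts straight off; nothing holds it. Origin: centre of its lower edge, 79 mm above the underside of its tube when on; z up through its closed top
- station: fixed aluminium plate 100 x 220 x 10 mm lying on the bench, with a round steel ring on it (the nest for a tube) 65 mm from the middle towards its +y end, and a low square frame (the tray for a cap) 65 mm towards its -y end. Origin: centre of its underside; x across its short side, y along its long side
- tube_nest (a point): centre of the nest's floor, 10 mm above the bench: ring of 71 mm inner, 83 mm outer diameter, wall 12 mm high above the floor; axes as the station's
- cap_tray (a point): centre of the cap tray's floor, 10 mm above the bench: square frame of 68 mm inner, 78 mm outer width, wall 8 mm high above the floor; axes as the station's
- dust_blower: red rubber dust blower standing upright, 54 mm diameter, 110 mm tall, a bystander; origin at the centre of its underside
- oil_bottle: small white dropper bottle with black cap, 31 mm diameter, 59 mm tall, a bystander; origin at the centre of its underside
- loupe: black eye loupe, 41 mm diameter, 36 mm tall, a bystander; origin at the centre of its underside
There are look-alikes about, which are no part of the job. What is shaped like the tube_1 but turquoise is not meant.

How it is judged:
By the outcome, as a careful person would: the job done as asked, in the order asked, and still so for the second after the job is handed in, with the robot touching nothing.
It also fails if it takes over 72 s, if anything falls off the work surface, if the arm or the gripper's body presses on something with over 40 N, if the wrist force passes 120 N, or if a joint passes its speed limit or range.

## Robot

A 6-joint arm with a two-finger parallel gripper is mounted at the origin on a cart in front of the work surface, level with it; the furniture and walls round the work are solid. World frame = base frame: x ahead of the robot, y to its left, z up, the work surface at z = 0. Lengths are in mm, angles in rad, forces in N, time in s.
With the tool pointing down it reaches from about 325 to 850 mm from the base axis. Payload 15.5 kg.
Tool frame: the origin (TCP) lies at the very end of the fingers, on their centre line; the grasp point (between the pads) lies 19 mm behind it; z points along the fingers, y is the line along which they close (so a half turn about z gives the same grasp; the last joint's range is limited). The gripper opens to 91 mm and grips with 3 to 60 N. Pads are 32 mm wide; open, the fingers measure 118 mm over their backs; the gripper's body (76 mm by 178 mm) begins 60 mm behind the grasp point.
Start: joints at [-1.258, 0.494, 1.345, -0, 1.302, -0.096], TCP at [247.87, -573.748, 213.915] pointing down, gripper open.
Joint ranges: [-2.91, 2.91], [-0.82, 2.16], [0.22, 2.67], [-1.22, 4.37], [0.12, 2.79], [-3.08, 3.08]. Speed limits (rad/s): [1.89, 1.89, 2.57, 3.01, 3.01, 3.01].

## Interface

Orientations are given as a rotation vector (axis times angle).
In Python, from bench import env, get_image, camera_model, workorder gives the robot as it stands.
- The arm moves only by the shell command python3 -m inch 'ROWS' [FORCE]. ROWS is JSON, a list of rows, each a list of 3 entries, a list of its own where there are three numbers: the shift along the tool's x, y, z in mm, then the turn, a rotation vector about the tool's x, y, z in degrees, then the closure, from 0 (fully open) to 1 (shut). In form: [[[x, y, z], [wx, wy, wz], fingers], ...]. A call has exactly 10 rows; each row shifts and turns the commanded pose from where the row before left it, along the tool's axes as they then stand; what a row does not reach is not made up. A row lasts 1/12 s, in which the tool goes at most 41.7 mm and 7.16 degrees, less where a joint would pass 70% of its speed; a pose out of reach is approached as far as the arm can. A call with a gripper value outside its range is refused whole. The fingers move at their own pace and stop on an object; FORCE is the grip in N (left out, the last holds). Time passes only in rows, so rows that do not move let the fingers close, or fill a call up. It gives the time, the measured TCP pose, the force, the opening and the grip force at its end, in the units of the state.
- env.observe(): the state, without advancing time (a new reading comes with each control period).
- get_image(name): name is "scene" or "top"; returns the picture (480x640x3 uint8, blue, green, red); there is no depth.
- camera_model(name): a dict with "fx", "fy", "cx", "cy" (pixels), "R" (3x3) and "t" (3): a world point X has camera coordinates R X + t. Camera axes: x right, y down, z forward; pixel columns grow to the right and rows downward; lengths in mm; the calibration is good to about 2 mm. A picture is of the moment at which its call begins. camera_model takes no time and is no camera call.
- workorder.finish_job(): hands the job in; it is judged then, once.
The state is a dict: "t": time; "joint_pos": joint angles; "joint_velocities": joint speeds; "tau": joint torques, N m; "position": TCP position; "tcp_rot": TCP orientation; "contact_force": force on the tool from outside, world axes, zero at the start; "ft_torque": the same for the moment, N m; "gripper_width": finger opening in mm; "grip_force": force on a finger pad.
Only numpy, scipy, OpenCV 4.12 (cv2) and the standard library are available. Lean on these libraries where they do the work, as an engineer would, in place of code of your own. Each camera call takes 0.05 s, during which the arm holds its last target. There are 200 camera calls.

## Working session

There is one attempt and no reset: what is moved stays moved. The work goes in short steps, Python scripts to look and compute and a shell command to move; the robot and the scene stay as the last step left them, time stands still between calls to the robot, and variables do not carry over. Pictures are saved under pics/ and viewed, at most 10 in all, crops included, and the job is handed in when it is done.

```bash
mkdir -p pics; ls; python3 - <<'E'
from bench import env,get_image,camera_model
import cv2
for n in("scene","top"):
    cv2.imwrite(f"pics/{n}0.png",get_image(n)); m=camera_model(n); print(n,{k:(v if not hasattr(v,'tolist') else v.tolist()) for k,v in m.items()})
s=env.observe();print(s)
E
```

```text
pics
scene {'fx': 516.3652139191381, 'fy': 516.3652139191381, 'cx': 316.3564023963354, 'cy': 246.23295375671512, 'R': [[-0.8930839772385873, -0.44943934717959483, -0.020131636954949794], [-0.16544777985087045, 0.3697162578958614, -0.914295860643533], [0.41836352821693723, -0.8132122489573437, -0.4045464082198916]], 't': [519.5953193193976, 159.92432781543485, 1063.8289080386132]}
top {'fx': 459.9105736985627, 'fy': 459.9105736985627, 'cx': 323.38007698589485, 'cy': 240.03384956949756, 'R': [[-0.0257686810800294, -0.9996593770763788, -0.00413580689366805], [-0.9963967878156036, 0.026018555311290516, -0.08072469269226117], [0.08080480373184765, 0.002040735842606197, -0.9967278560826309]], 't': [53.69168244259556, 571.435440678322, 1147.545318280657]}
{'t': 0.1, 'joint_pos': array([-1.25852686e+00,  4.94107959e-01,  1.34607392e+00, -5.14852259e-05,
        1.30250224e+00, -9.54718243e-02]), 'joint_velocities': array([ 0.00072809, -0.00149056, -0.00026644, -0.00221576,  0.00059897,
        0.00182512]), 'tau': array([ 1.64564688e-03, -8.80239272e+01, -3.82546091e+01,  7.08416523e-02,
        4.80934116e-02,  1.60197862e-05]), 'position': array([ 247.73111567, -573.42796781,  213.40442256]), 'tcp_rot': array([-3.07546940e+00, -6.35853443e-01,  2.62902419e-04]), 'contact_force': array([-0.21191896,  0.46705858,  0.10397865]), 'ft_torque': array([ 0.03679054, -0.04671132, -0.01361073]), 'grip_force': 0.0, 'gripper_width': 91.17732364101124}
```

View pics/scene0.png

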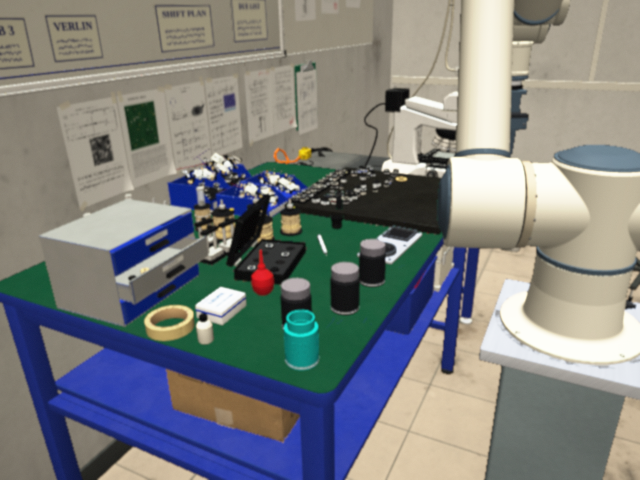

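View pics/top0.png

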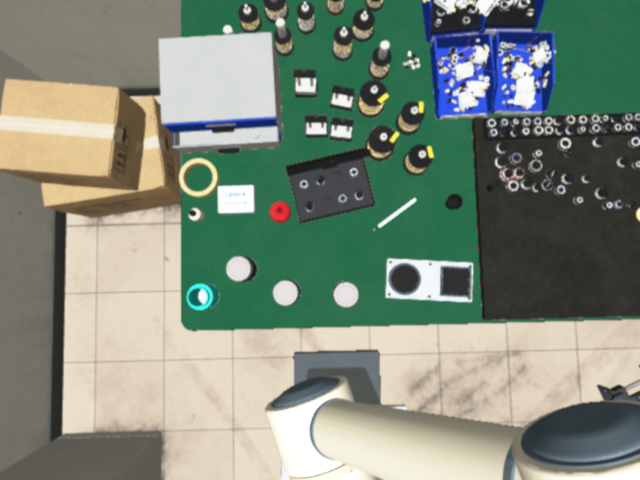

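Candidates: grey-capped black tubes, top px (240,269), (286,293), (346,294), also seen at scene (296,286), (345,270), (372,247). The turquoise look-alike is at top (202,296) and the loupe at (454,201); neither is wanted. The station is at top (430,280), with the nest at (405,279) and the tray at (457,281).

```bash
python3 - <<'E'
import cv2,numpy as np
t=cv2.imread('pics/top0.png');s=cv2.imread('pics/scene0.png')
a=cv2.resize(t[240:330,180:480],None,fx=2.66,fy=2.66,interpolation=2)
b=cv2.resize(s[220:380,270:430],None,fx=2.1,fy=2.1,interpolation=2)
o=np.zeros((a.shape[0]+b.shape[0],a.shape[1],3),np.uint8);o[:a.shape[0]]=a;o[a.shape[0]:,:b.shape[1]]=b
cv2.imwrite('pics/c1.png',o);print(o.shape)
for n,p in(('t',[(240,268),(286,293),(346,294),(394,268),(405,279),(388,262),(457,281),(445,268),(440,266)]),):
  for u,v in p: print(u,v,t[v,u])
for u,v in[(296,286),(345,269),(372,245),(296,293),(345,277),(372,254),(394,243)]: print(u,v,s[v,u])
E
```

```text
(575, 798, 3)
240 268 [228 228 233]
286 293 [229 229 235]
346 294 [228 228 233]
394 268 [119 112 105]
405 279 [52 50 50]
388 262 [233 229 223]
457 281 [51 50 49]
445 268 [62 60 57]
440 266 [222 216 207]
296 286 [178 177 187]
345 269 [178 176 187]
372 245 [179 178 189]
296 293 [100 100 105]
345 277 [ 98  96 103]
372 254 [ 97  95 101]
394 243 [241 236 233]
```

View pics/c1.png

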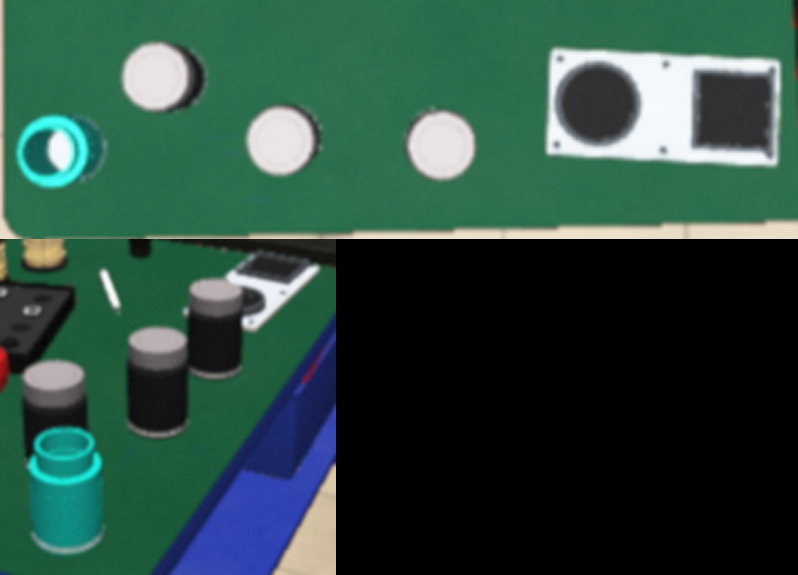

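The close crop shows three black tubes with grey caps, beside the turquoise look-alike and the plate with its round nest and square tray. The dark nest disc spans the ring's outer diameter.

```bash
cat > h.py <<'E'
import cv2,numpy as np
from bench import env,get_image,camera_model
M={n:camera_model(n) for n in("scene","top")}
def ray(n,p):
    m=M[n];R=np.array(m['R']);t=np.array(m['t'])
    d=R.T@np.array([(p[0]-m['cx'])/m['fx'],(p[1]-m['cy'])/m['fy'],1]);return -R.T@t,d/np.linalg.norm(d)
def plane(n,p,z):
    o,d=ray(n,p);return o+d*(z-o[2])/d[2]
def tri(p,q):
    a,d=ray('top',p);b,e=ray('scene',q)
    k=np.linalg.lstsq(np.c_[d,-e],b-a,rcond=None)[0];P=a+k[0]*d;Q=b+k[1]*e
    return (P+Q)/2,np.linalg.norm(P-Q)
def blobs(im,lo,hi,box,amin=60):
    x0,y0,x1,y1=box;m=cv2.inRange(im[y0:y1,x0:x1],np.array(lo),np.array(hi))
    c=[k for k in cv2.findContours(m,cv2.RETR_EXTERNAL,cv2.CHAIN_APPROX_NONE)[0] if cv2.contourArea(k)>amin]
    return [((cv2.fitEllipse(k)[0][0]+x0,cv2.fitEllipse(k)[0][1]+y0),cv2.fitEllipse(k)[1],k+[x0,y0]) for k in c]
E
python3 - <<'E'
from h import *
np.set_printoptions(precision=1,suppress=True)
t=cv2.imread('pics/top0.png');s=cv2.imread('pics/scene0.png')
T=sorted([b for b in blobs(t,(170,170,170),(255,255,255),(222,245,380,320))],key=lambda b:b[0][0])
S=sorted([b for b in blobs(s,(140,140,140),(225,225,225),(275,235,388,300),40)],key=lambda b:b[0][0])
print([(b[0],b[1]) for b in T],[(b[0],b[1]) for b in S])
for a,b in zip(T,S): print(tri(a[0],b[0]),plane('top',a[0],99),plane('scene',b[0],99))
# station
D=blobs(t,(0,0,0),(150,150,150),(388,263,472,297),100)
for b in D: print(b[0],b[1],cv2.minAreaRect(b[2]),plane('top',b[0],22),plane('top',cv2.minAreaRect(b[2])[0],18))
P=max(blobs(t,(160,160,160),(255,255,255),(380,250,480,310),500),key=lambda b:cv2.contourArea(b[2]))
r=cv2.minAreaRect(P[2]);bx=cv2.boxPoints(r);W=np.array([plane('top',p,10) for p in bx]);print(W,W.mean(0),[np.linalg.norm(W[i]-W[i-1]) for i in range(4)])
m=cv2.inRange(s[228:262,380:428],(215,215,215),(255,255,255));print(np.argwhere(m)[:,::-1].max(0)+[380,228])
E
```

```text
[((237.95356273651123, 268.37611961364746), (22.744083404541016, 23.56800651550293)), ((284.8270454406738, 292.48290634155273), (23.203990936279297, 23.674467086791992)), ((345.6157913208008, 294.2281265258789), (23.428258895874023, 23.88691520690918))] [((295.00074005126953, 284.6651039123535), (12.451904296875, 26.717681884765625)), ((322.0201873779297, 243.70296382904053), (3.6740705966949463, 21.011062622070312)), ((344.60821533203125, 267.9118003845215), (10.498677253723145, 25.927709579467773)), ((374.65235900878906, 242.35783624649048), (11.414772987365723, 25.63099479675293))]
(array([504.8, 243.3,  97.5]), np.float64(0.7654678202726366)) [504.4 242.9  99. ] [503.7 245.9  99. ]
(array([468.1, 138.8, 152.3]), np.float64(48.39029750002155)) [444.8 132.8  99. ] [544.6  39.8  99. ]
(array([465.7,   1.6,  36.3]), np.float64(68.56764911091845)) [437.  -10.4  99. ] [443.9 135.7  99. ]
(455.5850524902344, 280.872989654541) (32.98724365234375, 34.37971115112305) ((455.3760681152344, 280.4739685058594), (29.84910011291504, 30.140512466430664), 2.385944128036499) [ 460.5 -292.5   22. ] [ 461.5 -293.1   18. ]
(404.13880157470703, 278.425181388855) (29.54728889465332, 30.469505310058594) ((404.0, 278.5), (29.0, 30.0), 90.0) [ 470.  -162.8   22. ] [ 469.8 -163.2   18. ]
[[ 422.9 -113.6   10. ]
 [ 523.8 -122.5   10. ]
 [ 506.6 -343.    10. ]
 [ 406.  -332.6   10. ]] [ 464.8 -227.9   10. ] [np.float64(219.63452585054384), np.float64(101.26242488854754), np.float64(221.1549867966782), np.float64(101.13374567080594)]
[419 261]
```

```bash
python3 - <<'E'
from h import *
np.set_printoptions(precision=1,suppress=True)
t=cv2.imread('pics/top0.png');s=cv2.imread('pics/scene0.png')
T=sorted(blobs(t,(170,170,170),(255,255,255),(222,245,380,320)),key=lambda b:b[0][0])
S=sorted([b for b in blobs(s,(140,140,140),(205,205,205),(275,235,386,300),40) if b[1][0]>8],key=lambda b:b[0][0])
for a,b in zip(T,S): print(b[0],b[1],tri(a[0],b[0]),plane('top',a[0],99),plane('scene',b[0],99))
# plate near corner (scene) vs top corner; tray dark centre
m=cv2.inRange(s[225:275,384:430],(195,195,195),(255,255,255));k=max(cv2.findContours(m,0,1)[0],key=cv2.contourArea)[:,0]+[384,225]
c=k[np.argmax(k[:,1])];P=blobs(t,(160,160,160),(255,255,255),(380,250,480,310),500)
r=cv2.boxPoints(cv2.minAreaRect(max(P,key=lambda b:cv2.contourArea(b[2]))[2]));ct=min(r,key=lambda p:p[0]-p[1])
print(c,ct,tri(ct,c)); 
D=[b for b in blobs(s,(0,0,0),(110,110,110),(390,225,425,240),40)];print([(b[0],b[1],tri((455.4,280.5),b[0])) for b in D])
E
python3 -m inch '[[[0,0,0],[0,0,-6.9],0],[[0,0,0],[0,0,-6.9],0],[[0,0,0],[0,0,-6.9],0],[[0,0,0],[0,0,-6.9],0],[[0,0,0],[0,0,-6.9],0],[[0,0,0],[0,0,-6.9],0],[[0,0,0],[0,0,-6.9],0],[[0,0,0],[0,0,-6.9],0],[[0,0,0],[0,0,-6.9],0],[[0,0,0],[0,0,0],0]]' 25
```

```text
(295.00074005126953, 284.6651039123535) (12.451904296875, 26.717681884765625) (array([504.8, 243.3,  97.5]), np.float64(0.7654678202726366)) [504.4 242.9  99. ] [503.7 245.9  99. ]
(344.60821533203125, 267.9118003845215) (10.498677253723145, 25.927709579467773) (array([444.9, 133. ,  97.6]), np.float64(0.4001115403354815)) [444.8 132.8  99. ] [443.9 135.7  99. ]
(372.80748748779297, 243.5051851272583) (9.636125564575195, 22.805856704711914) (array([436.6, -10.6,  98.6]), np.float64(0.8168450782578575)) [437.  -10.4  99. ] [436. -10.  99.]
[389 261] [384.7 297.5] (array([ 425.6, -112.4,   11.1]), np.float64(5.66987499181026))
[((406.8948783874512, 231.62198209762573), (15.878154754638672, 38.69162368774414), (array([ 451.2, -296.8,   18.5]), np.float64(21.65260370461279)))]
t: 0.93
position: [247.8, -573.5, 213.6]
tcp_rot: [-2.3, -2.139, -0.0]
contact_force: [-0.6, -0.2, 0.9]
gripper_width: 91.0
grip_force: 0.0
```

```bash
python3 -m inch '[[[20,5,0],[0,0,0],0],[[36,9.3,0],[0,0,0],0],[[36,9.3,0],[0,0,0],0],[[36,9.3,0],[0,0,0],0],[[36,9.3,0],[0,0,0],0],[[36,9.3,0],[0,0,0],0],[[36,9.3,0],[0,0,0],0],[[36,9.3,0],[0,0,0],0],[[36,9.3,0],[0,0,0],0],[[36,9.3,0],[0,0,0],0]]' 25
python3 -m inch '[[[36,9.3,0],[0,0,0],0],[[36,9.3,0],[0,0,0],0],[[36,9.3,0],[0,0,0],0],[[36,9.3,0],[0,0,0],0],[[36,9.3,0],[0,0,0],0],[[36,9.3,0],[0,0,0],0],[[15.5,3.5,0],[0,0,0],0],[[0,0,0],[0,0,0],0],[[0,0,0],[0,0,0],0],[[0,0,0],[0,0,0],0]]' 25
```

```text
t: 1.77
position: [363.6, -236.1, 213.9]
tcp_rot: [2.313, 2.126, 0.0]
contact_force: [1.2, -0.6, -0.1]
gripper_width: 91.2
grip_force: 0.0
t: 2.6
position: [440.7, -12.2, 213.8]
tcp_rot: [-2.31, -2.129, 0.001]
contact_force: [0.6, -0.2, 0.0]
gripper_width: 91.0
grip_force: 0.0
```

```bash
python3 -m inch '[[[1.5,-4,0],[0,0,0],0],[[0,0,30],[0,0,0],0],[[0,0,30],[0,0,0],0],[[0,0,30],[0,0,0],0],[[0,0,30],[0,0,0],0],[[0,0,25],[0,0,0],0],[[0,0,20],[0,0,0],0],[[0,0,14],[0,0,0],0],[[0,0,0],[0,0,0],0],[[0,0,0],[0,0,0],0]]' 25
python3 -m inch '[[[0,0,0],[0,0,0],0.15],[[0,0,0],[0,0,0],0.2],[[0,0,0],[0,0,0],0.25],[[0,0,0],[0,0,0],0.3],[[0,0,0],[0,0,0],0.35],[[0,0,0],[0,0,0],0.4],[[0,0,0],[0,0,0],0.4],[[0,0,0],[0,0,0],0.4],[[0,0,0],[0,0,0],0.4],[[0,0,0],[0,0,0],0.4]]' 25
```

```text
t: 3.43
position: [436.4, -10.5, 34.9]
tcp_rot: [-2.309, -2.129, 0.002]
contact_force: [0.1, -0.2, 0.0]
gripper_width: 91.2
grip_force: 0.0
t: 4.27
position: [437.5, -10.0, 35.4]
tcp_rot: [2.307, 2.131, 0.001]
contact_force: [0.2, -1.1, 12.0]
gripper_width: 61.8
grip_force: 25.0
```

```bash
python3 -m inch '[[[0,0,-3],[0,0,0],0.4],[[0,0,-6],[0,0,0],0.4],[[0,0,-8],[0,0,0],0.4],[[0,0,-8],[0,0,0],0.4],[[0,0,-5],[0,0,0],0.4],[[0,0,0],[0,0,0],0.4],[[0,0,0],[0,0,0],0.4],[[0,0,0],[0,0,0],0.4],[[0,0,0],[0,0,0],0.4],[[0,0,0],[0,0,0],0.4]]' 25
python3 -c "
from h import *
cv2.imwrite('pics/t1.png',get_image('scene'));print(env.observe()['contact_force'],env.observe()['tau'])"
```

```text
t: 5.1
position: [436.9, -9.9, 64.6]
tcp_rot: [-2.307, -2.131, 0.001]
contact_force: [0.4, 0.3, -2.4]
gripper_width: 61.7
grip_force: 25.0
[ 0.53491471  0.97912976 -2.09979725] [ 7.42416072e-03 -6.70054936e+01 -1.81831956e+01  4.68990707e-02
  4.20790853e-02 -2.75608518e-04]
```

View pics/t1.png

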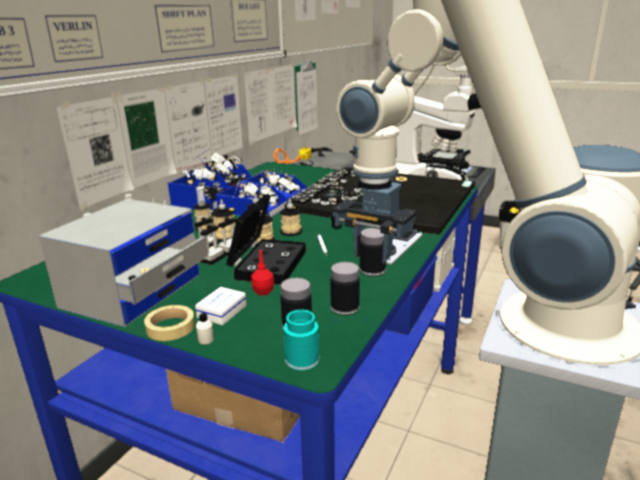

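The picture shows the tube lifted, with its cap top near (371,235) against (373,243) before. The force is about −2.2 N, so this one is light; I'll put it back.

```bash
python3 -m inch '[[[0,0,8],[0,0,0],0.4],[[0,0,8],[0,0,0],0.4],[[0,0,6],[0,0,0],0.4],[[0,0,4],[0,0,0],0.4],[[0,0,2],[0,0,0],0.4],[[0,0,1],[0,0,0],0.4],[[0,0,0.5],[0,0,0],0.4],[[0,0,0],[0,0,0],0.4],[[0,0,0],[0,0,0],0.4],[[0,0,0],[0,0,0],0.4]]' 25
python3 -m inch '[[[0,0,0],[0,0,0],0.28],[[0,0,0],[0,0,0],0.2],[[0,0,0],[0,0,0],0.1],[[0,0,0],[0,0,0],0],[[0,0,0],[0,0,0],0],[[0,0,0],[0,0,0],0],[[0,0,-15],[0,0,0],0],[[0,0,-25],[0,0,0],0],[[0,0,-25],[0,0,0],0],[[0,0,-25],[0,0,0],0]]' 25
```

```text
t: 5.98
position: [437.2, -9.9, 35.5]
tcp_rot: [2.307, 2.132, 0.0]
contact_force: [0.1, -0.1, -2.0]
gripper_width: 61.9
grip_force: 25.0
t: 6.82
position: [436.6, -9.9, 126.4]
tcp_rot: [-2.307, -2.131, 0.001]
contact_force: [1.3, -1.0, -0.4]
gripper_width: 91.0
grip_force: 0.0
```

```bash
python3 -m inch '[[[15,-0.5,0],[0,0,0],0],[[30,-0.7,0],[0,0,0],0],[[30,-0.7,0],[0,0,0],0],[[30,-0.7,0],[0,0,0],0],[[25,-0.7,0],[0,0,0],0],[[13.5,0,0],[0,0,0],0],[[0,0,0],[0,0,0],0],[[0,0,0],[0,0,0],0],[[0,0,0],[0,0,0],0],[[0,0,0],[0,0,0],0]]' 25
```

```text
t: 7.65
position: [445.0, 132.5, 125.4]
tcp_rot: [-2.309, -2.131, 0.0]
contact_force: [-0.2, 0.2, 0.3]
gripper_width: 91.3
grip_force: 0.0
```

```bash
python3 -m inch '[[[1,0,10],[0,0,0],0],[[0,0,20],[0,0,0],0],[[0,0,20],[0,0,0],0],[[0,0,20],[0,0,0],0],[[0,0,14],[0,0,0],0],[[0,0,6],[0,0,0],0],[[0,0,0],[0,0,0],0],[[0,0,0],[0,0,0],0.15],[[0,0,0],[0,0,0],0.2],[[0,0,0],[0,0,0],0.25]]' 25
python3 -m inch '[[[0,0,0],[0,0,0],0.3],[[0,0,0],[0,0,0],0.35],[[0,0,0],[0,0,0],0.4],[[0,0,0],[0,0,0],0.4],[[0,0,0],[0,0,0],0.4],[[0,0,0],[0,0,0],0.4],[[0,0,-3],[0,0,0],0.4],[[0,0,-5],[0,0,0],0.4],[[0,0,-7],[0,0,0],0.4],[[0,0,-7],[0,0,0],0.4]]' 25
python3 -m inch '[[[0,0,-5],[0,0,0],0.4],[[0,0,-3],[0,0,0],0.4],[[0,0,0],[0,0,0],0.4],[[0,0,0],[0,0,0],0.4],[[0,0,0],[0,0,0],0.4],[[0,0,0],[0,0,0],0.4],[[0,0,0],[0,0,0],0.4],[[0,0,0],[0,0,0],0.4],[[0,0,0],[0,0,0],0.4],[[0,0,0],[0,0,0],0.4]]' 25
```

```text
t: 8.48
position: [445.8, 134.3, 36.3]
tcp_rot: [2.307, 2.131, 0.002]
contact_force: [-0.0, 0.7, -0.1]
gripper_width: 74.2
grip_force: 0.0
t: 9.32
position: [444.9, 134.4, 58.0]
tcp_rot: [-2.307, -2.132, 0.001]
contact_force: [0.2, 0.3, -6.1]
gripper_width: 62.4
grip_force: 25.0
t: 10.15
position: [445.1, 134.3, 65.3]
tcp_rot: [-2.308, -2.132, 0.0]
contact_force: [0.5, 0.2, -6.9]
gripper_width: 62.7
grip_force: 25.0
```

At −6.9 N against −2.2 N, tube 2 (the middle one) is the heavy tube. I'll carry it to the nest.

```bash
python3 -m inch '[[[0,0,-10],[0,0,0],0.4],[[0,0,-25],[0,0,0],0.4],[[0,0,-25],[0,0,0],0.4],[[0,0,-25],[0,0,0],0.4],[[0,0,-15],[0,0,0],0.4],[[-8,1.5,-5],[0,0,0],0.4],[[-18,3,0],[0,0,0],0.4],[[-28,4.5,0],[0,0,0],0.4],[[-30,5,0],[0,0,0],0.4],[[-30,5,0],[0,0,0],0.4]]' 30
python3 -m inch '[[[-30,5,0],[0,0,0],0.4],[[-30,5,0],[0,0,0],0.4],[[-30,5,0],[0,0,0],0.4],[[-30,5,0],[0,0,0],0.4],[[-30,5,0],[0,0,0],0.4],[[-20,3,0],[0,0,0],0.4],[[-9,1.2,0],[0,0,0],0.4],[[0,0,0],[0,0,0],0.4],[[0,0,0],[0,0,0],0.4],[[0,0,0],[0,0,0],0.4]]' 30
```

```text
t: 10.98
position: [454.4, 17.7, 169.6]
tcp_rot: [-2.306, -2.132, 0.001]
contact_force: [0.9, 0.2, -5.7]
gripper_width: 62.6
grip_force: 30.0
t: 11.82
position: [469.5, -160.7, 169.9]
tcp_rot: [-2.306, -2.131, 0.0]
contact_force: [-0.2, -0.2, -6.2]
gripper_width: 62.4
grip_force: 30.0
```

```bash
python3 -m inch '[[[-1.3,0.4,10],[0,0,0],0.4],[[0,0,20],[0,0,0],0.4],[[0,0,25],[0,0,0],0.4],[[0,0,25],[0,0,0],0.4],[[0,0,15],[0,0,0],0.4],[[0,0,8],[0,0,0],0.4],[[0,0,0],[0,0,0],0.4],[[0,0,0],[0,0,0],0.4],[[0,0,0],[0,0,0],0.4],[[0,0,0],[0,0,0],0.4]]' 30
python3 - <<'E'
from h import *
a=get_image('scene');b=get_image('top');cv2.imwrite('pics/s2.png',a);cv2.imwrite('pics/t2.png',b)
cv2.imwrite('pics/c2.png',np.hstack([cv2.resize(a[190:290,340:440],(400,400),interpolation=2),cv2.resize(b[230:330,360:460],(400,400),interpolation=2)]))
E
```

```text
t: 12.65
position: [471.0, -163.0, 68.3]
tcp_rot: [2.306, 2.131, 0.001]
contact_force: [-0.7, -0.1, -5.5]
gripper_width: 62.1
grip_force: 30.0
```

View pics/c2.png

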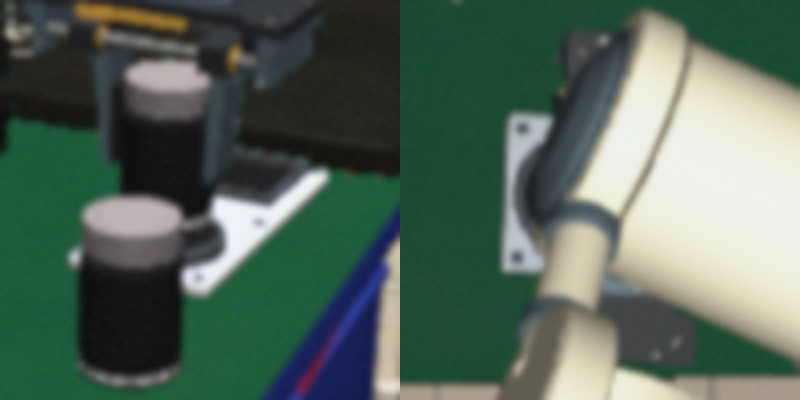

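The left crop shows tube 2 upright over the ring at about (170,240) in the crop, with tube 3 intact in front. The top view is hidden by the arm. I'll lower gently.

```bash
python3 -m inch '[[[0,0,3],[0,0,0],0.4],[[0,0,4],[0,0,0],0.4],[[0,0,4],[0,0,0],0.4],[[0,0,3],[0,0,0],0.4],[[0,0,2],[0,0,0],0.4],[[0,0,1],[0,0,0],0.4],[[0,0,0],[0,0,0],0.4],[[0,0,0],[0,0,0],0.4],[[0,0,0],[0,0,0],0.4],[[0,0,0],[0,0,0],0.4]]' 30
```

```text
t: 13.58
position: [470.5, -162.9, 50.6]
tcp_rot: [2.307, 2.132, 0.0]
contact_force: [0.1, -0.2, -5.5]
gripper_width: 62.5
grip_force: 30.0
```

```bash
python3 -m inch '[[[0,0,1],[0,0,0],0.4],[[0,0,1],[0,0,0],0.4],[[0,0,1],[0,0,0],0.4],[[0,0,1],[0,0,0],0.4],[[0,0,0.5],[0,0,0],0.4],[[0,0,0],[0,0,0],0.4],[[0,0,0],[0,0,0],0.4],[[0,0,0],[0,0,0],0.4],[[0,0,0],[0,0,0],0.4],[[0,0,0],[0,0,0],0.4]]' 30
```

```text
t: 14.42
position: [470.3, -162.9, 46.0]
tcp_rot: [2.308, 2.132, -0.0]
contact_force: [-2.7, 0.8, 3.7]
gripper_width: 62.3
grip_force: 30.0
```

```bash
python3 -m inch '[[[0,0,0],[0,0,0],0.28],[[0,0,0],[0,0,0],0.2],[[0,0,0],[0,0,0],0.1],[[0,0,0],[0,0,0],0],[[0,0,0],[0,0,0],0],[[0,0,0],[0,0,0],0],[[0,0,-15],[0,0,0],0],[[0,0,-15],[0,0,0],0],[[0,0,-15],[0,0,0],0],[[0,0,-7],[0,0,0],0]]' 30
python3 -m inch '[[[0,0,0],[0,0,0],0],[[0,0,0],[0,0,0],0],[[0,0,0],[0,0,0],0],[[0,0,0],[0,0,0],0],[[0,0,0],[0,0,0],0],[[0,0,0],[0,0,0],0],[[0,0,0],[0,0,0],0],[[0,0,0],[0,0,0],0],[[0,0,0],[0,0,0],0],[[0,0,0],[0,0,0],0]]' 30
python3 - <<'E'
from h import *
a=get_image('scene');cv2.imwrite('pics/s3.png',a)
for i in range(3):
  print(env.observe()['position'],plane('scene',(0,0),0)[:0]); get_image('top')
cv2.imwrite('pics/c3.png',cv2.resize(a[190:290,340:440],(500,500),interpolation=2))
E
```

```text
t: 15.25
position: [470.9, -163.1, 99.3]
tcp_rot: [2.306, 2.131, 0.001]
contact_force: [0.5, -0.2, 0.2]
gripper_width: 91.2
grip_force: 0.0
t: 16.08
position: [470.4, -162.9, 97.9]
tcp_rot: [2.308, 2.132, 0.0]
contact_force: [-0.0, 0.2, -0.2]
gripper_width: 91.0
grip_force: 0.0
[ 470.33975744 -162.83355327   97.91857693] []
[ 470.36633345 -162.84012968   97.93955698] []
[ 470.35649121 -162.84899035   97.92346515] []
```

View pics/c3.png

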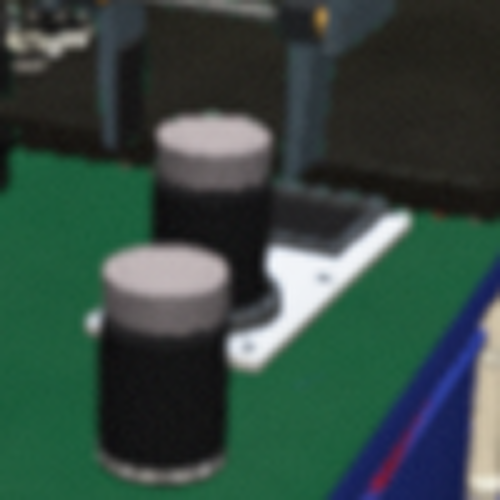

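The tube stands upright in the ring, released and capped, with its cap top at about (213,137) in the crop. Now the cap, gripped at TCP z 98.

```bash
python3 -m inch '[[[0,0,0],[0,0,0],0.15],[[0,0,0],[0,0,0],0.22],[[0,0,0],[0,0,0],0.28],[[0,0,0],[0,0,0],0.32],[[0,0,0],[0,0,0],0.36],[[0,0,0],[0,0,0],0.4],[[0,0,0],[0,0,0],0.42],[[0,0,0],[0,0,0],0.45],[[0,0,0],[0,0,0],0.45],[[0,0,0],[0,0,0],0.45]]' 12
python3 -m inch '[[[0,0,-2],[0,0,0],0.45],[[0,0,-4],[0,0,0],0.45],[[0,0,-5],[0,0,0],0.45],[[0,0,-6],[0,0,0],0.45],[[0,0,-8],[0,0,0],0.45],[[0,0,-10],[0,0,0],0.45],[[0,0,-5],[0,0,0],0.45],[[0,0,0],[0,0,0],0.45],[[0,0,0],[0,0,0],0.45],[[0,0,0],[0,0,0],0.45]]' 12
python3 - <<'E'
from h import *
a=get_image('scene');cv2.imwrite('pics/s4.png',a);print(env.observe()['position'])
cv2.imwrite('pics/c4.png',cv2.resize(a[190:290,340:440],(500,500),interpolation=2))
E
```

```text
t: 17.12
position: [470.4, -162.8, 97.9]
tcp_rot: [-2.308, -2.132, -0.0]
contact_force: [-0.1, -0.3, 0.9]
gripper_width: 57.6
grip_force: 12.0
t: 17.95
position: [470.2, -162.8, 137.7]
tcp_rot: [-2.307, -2.132, 0.0]
contact_force: [0.2, 0.1, 0.7]
gripper_width: 57.6
grip_force: 12.0
[ 470.09373597 -162.75999635  137.58443118]
```

View pics/c4.png

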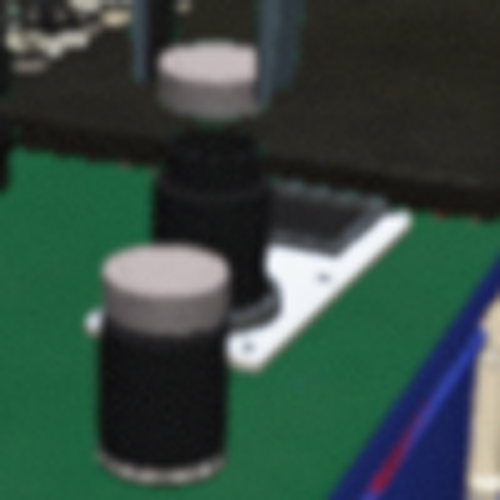

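The cap is off and level in the fingers at about (208,78) in the crop, and the uncapped tube is still upright in the ring. Next is the tray.

```bash
python3 -m inch '[[[-8,0,0],[0,0,0],0.45],[[-16,0.1,0],[0,0,0],0.45],[[-22,0.1,0],[0,0,0],0.45],[[-24,0.1,0],[0,0,0],0.45],[[-24,0,0],[0,0,0],0.45],[[-20,0,0],[0,0,0],0.45],[[-11,0,0],[0,0,0],0.45],[[-5,0,0],[0,0,0],0.45],[[0,0,0],[0,0,0],0.45],[[0,0,0],[0,0,0],0.45]]' 12
python3 -m inch '[[[0,0,10],[0,0,0],0.45],[[0,0,20],[0,0,0],0.45],[[0,0,20],[0,0,0],0.45],[[0,0,20],[0,0,0],0.45],[[0,0,15],[0,0,0],0.45],[[0,0,10],[0,0,0],0.45],[[0,0,5],[0,0,0],0.45],[[0,0,0],[0,0,0],0.45],[[0,0,0],[0,0,0],0.45],[[0,0,0],[0,0,0],0.45]]' 12
python3 - <<'E'
from h import *
a=get_image('scene');b=get_image('top');cv2.imwrite('pics/s5.png',a);print(env.observe()['position'])
cv2.imwrite('pics/c5.png',np.hstack([cv2.resize(a[180:280,360:460],(400,400),interpolation=2),cv2.resize(b[230:330,400:500],(400,400),interpolation=2)]))
E
```

```text
t: 18.83
position: [460.2, -291.8, 137.7]
tcp_rot: [-2.307, -2.131, -0.0]
contact_force: [-0.9, 0.1, -0.5]
gripper_width: 57.9
grip_force: 12.0
t: 19.67
position: [460.8, -292.7, 38.7]
tcp_rot: [2.307, 2.131, 0.0]
contact_force: [-0.1, -0.7, 0.4]
gripper_width: 57.8
grip_force: 12.0
[ 460.78278378 -292.77096038   38.6899634 ]
```

View pics/c5.png

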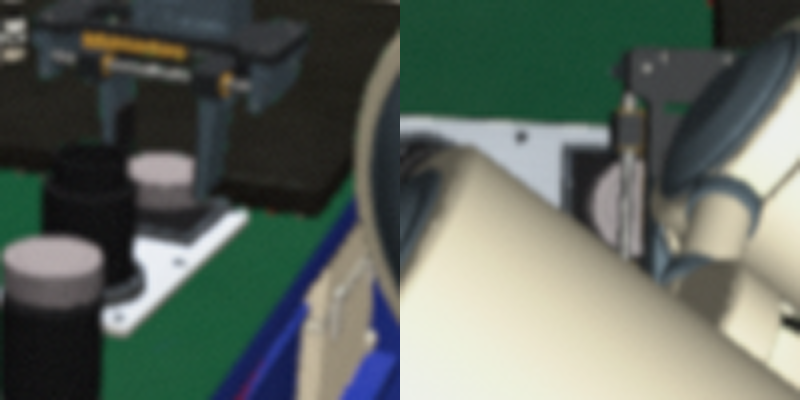

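The cap is level over the tray. In the top crop its left edge is at (590,200), which puts its centre on the tray's after parallax. I'll lower it to TCP z of about 20.5.

```bash
python3 -m inch '[[[0,0,3],[0,0,0],0.45],[[0,0,4],[0,0,0],0.45],[[0,0,4],[0,0,0],0.45],[[0,0,3],[0,0,0],0.45],[[0,0,2],[0,0,0],0.45],[[0,0,1],[0,0,0],0.45],[[0,0,1],[0,0,0],0.45],[[0,0,0],[0,0,0],0.45],[[0,0,0],[0,0,0],0.45],[[0,0,0],[0,0,0],0.45]]' 12
```

```text
t: 20.6
position: [460.5, -292.5, 20.0]
tcp_rot: [2.307, 2.132, 0.0]
contact_force: [-0.8, -0.3, -0.8]
gripper_width: 57.7
grip_force: 12.0
```

```bash
python3 -m inch '[[[0,0,0],[0,0,0],0.35],[[0,0,0],[0,0,0],0.3],[[0,0,0],[0,0,0],0.25],[[0,0,0],[0,0,0],0.2],[[0,0,0],[0,0,0],0.1],[[0,0,0],[0,0,0],0],[[0,0,0],[0,0,0],0],[[0,0,-8],[0,0,0],0],[[0,0,-20],[0,0,0],0],[[0,0,-30],[0,0,0],0]]' 12
python3 -m inch '[[[0,0,-35],[0,0,0],0],[[0,0,-35],[0,0,0],0],[[0,0,-35],[0,0,0],0],[[-20,0,-10],[0,0,0],0],[[-30,0,0],[0,0,0],0],[[-35,0,0],[0,0,0],0],[[-35,0,0],[0,0,0],0],[[-35,0,0],[0,0,0],0],[[-35,-5,0],[0,0,0],0],[[-20,-5,0],[0,0,0],0]]' 12
python3 -m inch '[[[-20,-10,0],[0,0,0],0],[[-20,-15,0],[0,0,0],0],[[-20,-15,0],[0,0,0],0],[[-20,-15,0],[0,0,0],0],[[0,0,0],[0,0,0],0],[[0,0,0],[0,0,0],0],[[0,0,0],[0,0,0],0],[[0,0,0],[0,0,0],0],[[0,0,0],[0,0,0],0],[[0,0,0],[0,0,0],0]]' 12
python3 - <<'E'
from h import *
a=get_image('scene');b=get_image('top');cv2.imwrite('pics/s6.png',a);cv2.imwrite('pics/t6.png',b)
cv2.imwrite('pics/c6.png',np.vstack([cv2.resize(a[200:330,270:470],(600,390),interpolation=2)[:, :600],np.pad(cv2.resize(b[240:320,190:490],(600,160),interpolation=2),((0,0),(0,0),(0,0)))]))
E
```

```text
t: 21.43
position: [459.2, -291.6, 77.3]
tcp_rot: [-2.305, -2.129, 0.001]
contact_force: [1.0, -0.8, -0.8]
gripper_width: 91.0
grip_force: 0.0
t: 22.27
position: [432.9, -504.3, 193.4]
tcp_rot: [2.308, 2.13, -0.001]
contact_force: [-0.3, 0.6, 0.2]
gripper_width: 91.1
grip_force: 0.0
t: 23.1
position: [373.2, -575.8, 193.1]
tcp_rot: [-2.307, -2.133, -0.0]
contact_force: [-0.2, 0.5, -0.1]
gripper_width: 91.5
grip_force: 0.0
```

View pics/c6.png

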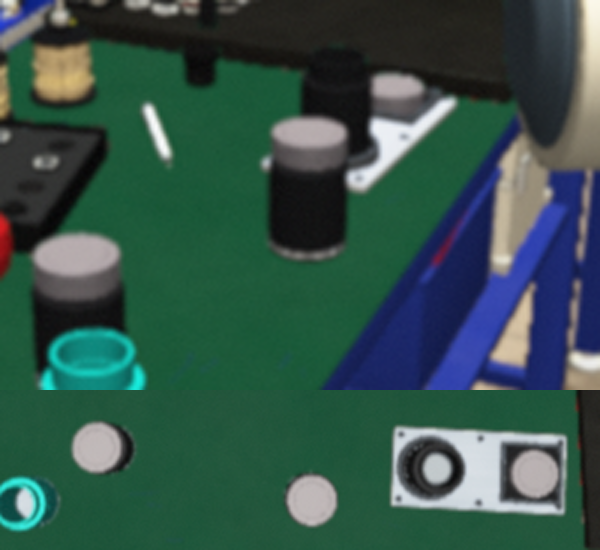

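The lens tube stands in the nest with its lens visible at (437,468), the cap lies flat in the tray at (535,474), and both light tubes are capped and upright. I'll check numerically, then hand in.

```bash
python3 - <<'E'
from h import *
t=cv2.imread('pics/t6.png')
for b in blobs(t,(170,170,170),(255,255,255),(222,245,380,320)): print(plane('top',b[0],99))
for b in blobs(t,(150,150,150),(255,255,255),(444,268,470,293)): print(plane('top',b[0],30),b[1])
from bench import workorder
print(workorder.finish_job())
E
```

```text
[435.7193891   -9.81493958  99.        ]
[504.3001876  243.37870904  99.        ]
[ 459.03884503 -294.02605477   30.        ] (20.837440490722656, 21.342361450195312)
the job is handed in; nothing more can be done
None
```

Job handed in at about 23 s: tube_2 (my numbering, the middle one, 6.9 N against 2.2 N for the right-hand tube) stands uncapped in the nest with its cap closed side up in the tray, and both light tubes stand capped where they were (the left-hand one was never lifted; I took it as light by elimination).

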